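# Unlock the weekly pill organizer with the release pin

### The arm

A 6-joint arm with a two-finger parallel gripper is mounted at the origin on the work surface. World frame = base frame: x ahead of the robot, y to its left, z up, the work surface at z = 0. Lengths are in mm, angles in rad, forces in N, time in s.
With the tool pointing down it reaches from about 300 to 875 mm from the base axis. Payload 6.4 kg.
Tool frame: the origin (TCP) lies on the centre line of the jaws, within the pads' length; the fingertips stand 14 mm ahead of it and the grasp point (between the pads) lies 5 mm behind it; z points along the fingers, x is the direction in which the jaws open and shut, and the axes are right-handed (so a half turn about z gives the same grasp; the last joint's range is limited). The gripper opens to 88 mm and grips with 3 to 60 N. Pads are 18 mm wide; open, the fingers measure 123 mm over their backs; the gripper's body (75 mm by 187 mm) begins 45 mm behind the grasp point.
Start: joints at [0.949, 0.181, 1.607, -0, 1.354, -0.206], TCP at [232.246, 526.026, 252.714] pointing down, gripper open.
Joint ranges: [-2.99, 2.99], [-0.89, 2.07], [0.3, 2.58], [-1.14, 4.28], [0, 2.63], [-3.12, 3.12]. Speed limits (rad/s): [2.57, 2.57, 3.01, 3.14, 3.14, 3.14].

### API

Orientations are given as a 3x3 rotation matrix whose columns are the frame's x, y, z axes.
In Python, from bench import bot gives the robot as it stands. Calls block until the motion is done:
- bot.reach(position, orientation): joint-space move of the TCP to a pose.
- bot.servo_line(position, rotation=None, v=150): straight line of the TCP; rotation=None keeps the orientation; v is the mean speed in mm/s.
- bot.move_j(angles): joint-space move.
- bot.set_gripper(opening): opening from 0.0 (shut) to 1.0 (fully open); the grip force is fixed at half the most; returns when the fingers have stopped.
- bot.hold(seconds).
- bot.inverse_kinematics(position, orientation): joint angles nearest the present ones, or None.
- bot.state(): the state.
- bot.snapshot(name): name is "scene" or "top" or "wrist"; returns a dict with "frame" (384x512x3 uint8, blue, green, red), "K" (3x3 intrinsics, pixels), "R" (3x3) and "t" (3): a world point X has camera coordinates R X + t. Camera axes: x right, y down, z forward; pixel columns grow to the right and rows downward; lengths in mm; the calibration is good to about 2 mm. A picture is of the moment at which its call begins. There is no depth.
A pose or a line that the arm cannot do raises bot.Unreachable and nothing moves.
- bot.job_done(): hands the job in, once; it reports no verdict.
The state is a dict: "time": time; "joint_pos": joint angles; "qd": joint speeds; "tau": joint torques, N m; "ee_pos": TCP position; "ee_rot": TCP orientation; "wrist_force": force on the tool from outside, world axes, zero at the start; "moment": the same for the moment, N m; "finger_gap": opening from 0.0 (shut) to 1.0 (fully open).
Only numpy, scipy, OpenCV 4.12 (cv2) and the standard library are available. Lean on these libraries where they do the work, as an engineer would, in place of code of your own. Each camera call takes 0.05 s, during which the arm holds its last target.

### The job

Take the red-handled pin from its wooden stand, reach through the small hole in the top of the locked pill organizer and press the hidden spring catch gently, never ramming it; keep it pressed while the damped tray creeps out, then draw the pin back. Put the pin back upright, fully down in its stand, and after that draw the tray all the way out by its blue pull and let go. Leave everything else on the sill where it is.

Things in the scene. Friction and masses are not known exactly. Their poses are not given: they have to be found in the camera images.
- organizer: White plastic weekly pill organizer fixed to the sill, 110 (x) x 200 (y) x 72 mm high, origin at the centre of its underside; its tray comes out towards its own -x. Front half of the top clear (seven coloured lids show through), back half white with the release hole. The pin may press its catch with at most 12 N, the rest with 25 N. The catch rises again when the pin is withdrawn.
- release_hole (a point): Centre of the mouth of the round 10 mm release hole in the 4 mm top, 72 mm up, at x +30, y +50 mm in the organizer's frame, ringed by a blue square. Under it a flat catch pad, sprung upwards, lies 13 to 32 mm below the mouth, different every time and found only by feel. It resists with 4 N at first touch, 6 N when it lets go, pressed 4 to 5.5 mm down; at 7.5 mm it meets a hard stop.
- tray (a joint): How far the tray is out, in m: 0 locked shut; while the catch is held pressed a damped spring pushes it slowly out by itself, about 6 mm/s, to about 0.022 in 4 s (keep the pin in until it is past 0.012); 0.070 fully out at its stop. It slides with about 1 N of friction and stays where it is left.
- tray_pull (a point): Centre of the blue pull on the tray's front, an upright fin sticking out to the front: 36 mm long (organizer's x), 12 mm thick (organizer's y), 42 mm high, from 18 to 60 mm above the sill; this point is 42 mm up. Grip it from above across the 12 mm and pull towards the organizer's -x. It moves with the tray.
- pin_handle (a point): Centre of the pin's red handle, a square bar 14 x 14 mm, 40 mm high (axes along its sides, z up along the pin). The pin stands upright, 100 mm long, 40 g. Below the handle a round collar 20 mm wide and 4 mm high, then a steel shaft 6 mm wide and 56 mm long. The tip lies 80 mm below this point.
- pin_tip (a point): Lower tip of the pin's shaft (4 mm wide over the last 3 mm), on the pin's axis; z up along the pin.
- stand_hole (a point): Centre of the mouth of the round vertical hole, 10 mm wide and 60 mm deep, in the pin's wooden stand, a block 60 x 60 x 66 mm fixed to the sill left or right of the organizer; the mouth is 66 mm above the sill. With the pin fully down its collar rests on the block and its tip is 56 mm below this point.
- tumbler: Clear glass tumbler 70 mm wide, 105 mm high, origin at the centre of its underside; leave alone. Stands on the other side from the pin's stand.
- vial: Amber pill vial with a white cap, 38 mm wide, 72 mm high, origin at the centre of its underside; leave alone.
- teaspoon: Steel teaspoon lying flat, 140 mm long; leave alone.
- dish: Small blue ceramic dish, 90 mm wide, 24 mm high, origin at the centre of its underside; leave alone.
- carton: Small white and green medicine carton lying flat, 45 x 70 x 30 mm, origin at the centre of its underside; leave alone.
There are look-alikes about, which are no part of the job. Of the things like the part that bears pin_handle, leave any that is green; of the rest the smaller one is meant.

How it is judged (in metres and radians):
On the way, in this order (a step that is already met when the one before it is completed fails the run):
1. the tray creeps out past 12 mm while the pin is in the release hole (value of joint tray above 0.012 m and z of pin_tip in the frame of release_hole below -0.01 m and horizontal distance between pin_tip and release_hole below 0.008 m), for 0.1 s.
2. the pin stands fully down in its stand, released, before the tray is drawn out (z of pin_tip in the frame of stand_hole below -0.05 m and horizontal distance between pin_tip and stand_hole below 0.006 m and angle between pin_tip's own z axis and vertical below 0.12 rad and contact force between the fingers and pin below 0.2 N and value of joint tray below 0.05 m), for 0.2 s.
At the end, for the whole second after the job is handed in: The tray is drawn out by more than 60 of its 70 mm; the pin stands released and at rest in its stand, tip at least 50 mm below the stand's mouth, within 6 mm of its axis and within 0.12 rad of upright; nothing is held (z of pin_tip in the frame of stand_hole below -0.05 m and horizontal distance between pin_tip and stand_hole below 0.006 m and angle between pin_tip's own z axis and vertical below 0.12 rad and contact force between the fingers and pin below 0.2 N and value of joint tray above 0.06 m and linear speed of pin below 0.02 m/s and contact force between the fingers and organizer below 0.2 N); the robot touches nothing.
It fails at once if inside the release hole the pin presses on the catch or the hole with more than 12 N (contact force between pin and organizer above 12 N and z of pin_tip in the frame of release_hole below -0.01 m and horizontal distance between pin_tip and release_hole below 0.008 m).
It fails at once if the pin presses on the organizer with more than 25 N (contact force between pin and organizer above 25 N).
It fails at once if a bystander is moved more than 30 mm (distance of any of tumbler, vial, teaspoon, dish, carton from where it was at the start of the episode above 0.03 m).
It fails at once if the tumbler or the vial is tipped (angle between any of tumbler, vial's own z axis and vertical above 0.4 rad).
It also fails if it takes over 64 s, if anything falls off the work surface, if the arm or the gripper's body presses on something with over 40 N, if the wrist force passes 120 N, or if a joint passes its speed limit or range.

## Working session

There is one attempt and no reset: what is moved stays moved. The work goes in short steps, each a Python script; the robot and the scene stay as the last script left them, time stands still between calls to the robot, and variables do not carry over. Pictures are saved under pics/ and viewed, and the job is handed in when it is done.

```bash
ls; mkdir -p pics; python3 - <<'E'
from bench import bot
import cv2
for n in ("scene","top","wrist"):
    s=bot.snapshot(n); cv2.imwrite(f"pics/{n}0.png",cv2.resize(s["frame"],(800,600),interpolation=cv2.INTER_CUBIC))
    print(n,s["K"].round(1).tolist(),s["R"].round(3).tolist(),s["t"].round(1).tolist())
print(bot.state())
E
```

```text
pics
scene [[424.9, 0.0, 254.8], [0.0, 424.9, 188.1], [0.0, 0.0, 1.0]] [[0.415, 0.91, -0.001], [0.593, -0.272, -0.758], [-0.69, 0.314, -0.653]] [-242.7, -252.5, 1351.7]
top [[495.3, 0.0, 260.9], [0.0, 495.3, 196.8], [0.0, 0.0, 1.0]] [[0.008, -1.0, 0.024], [-0.996, -0.01, -0.083], [0.084, -0.024, -0.996]] [-1.6, 537.8, 1143.6]
wrist [[326.4, 0.0, 254.6], [0.0, 326.4, 196.9], [0.0, 0.0, 1.0]] [[0.404, 0.915, -0.001], [0.88, -0.388, 0.274], [0.25, -0.112, -0.962]] [-573.4, -37.7, 389.4]
{'time': 0.15, 'joint_pos': array([ 9.48688137e-01,  1.81370086e-01,  1.60770133e+00,  1.96318576e-05,
        1.35379050e+00, -2.06288206e-01]), 'qd': array([-0.00190102, -0.00172302, -0.00555389, -0.00057156, -0.00103474,
        0.00188024]), 'tau': array([ 3.16269206e-04, -4.34235191e+01, -3.42171657e+01,  7.03643379e-02,
        3.56657349e-02, -6.62877369e-05]), 'ee_pos': array([232.02745958, 525.72009522, 252.05446589]), 'ee_rot': array([[ 4.03943585e-01,  9.14783586e-01, -7.55244755e-04],
       [ 9.14783060e-01, -4.03944195e-01, -1.02030005e-03],
       [-1.23843047e-03, -2.78741448e-04, -9.99999194e-01]]), 'wrist_force': array([-0.20725229, -0.32294406,  0.72177417]), 'moment': array([-0.00381459,  0.02744435, -0.02841122]), 'finger_gap': 1.0020571935132314}
```

View pics/scene0.png

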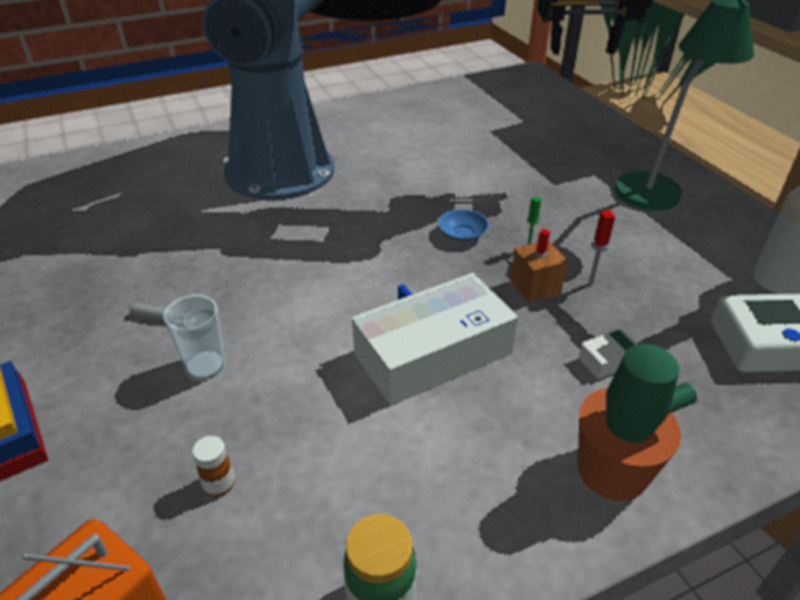

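View pics/top0.png

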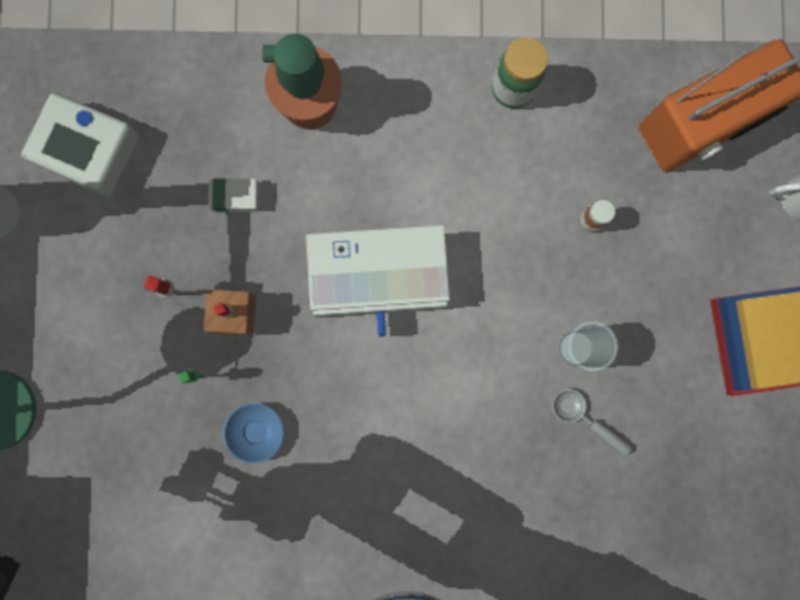

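View pics/wrist0.png

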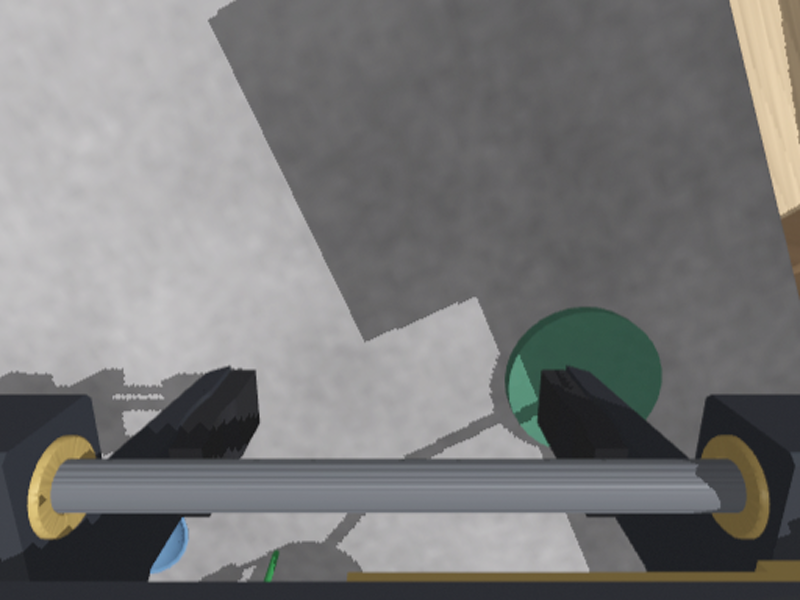

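The scene view shows the smaller red pin in the wooden stand at (543,240). A taller red look-alike is at (605,228) and a green one at (535,210). In the top view the stand is at (229,312), the hole's blue square at (341,249) and the blue pull at (381,323). Next I'll measure these.

```bash
cat > h.py <<'E'
import numpy as np, cv2
from bench import bot
def ray(s,uv):
    R,t,K=map(np.asarray,(s["R"],s["t"],s["K"]))
    return -R.T@t, R.T@np.linalg.inv(K)@np.array([uv[0],uv[1],1.0])
def onz(s,uv,z):
    c,d=ray(s,uv); return c+d*(z-c[2])/d[2]
def tri(obs):
    A=np.zeros((3,3));b=np.zeros(3)
    for s,uv in obs:
        c,d=ray(s,uv);d=d/np.linalg.norm(d);P=np.eye(3)-np.outer(d,d);A+=P;b+=P@c
    return np.linalg.solve(A,b)
def proj(s,X):
    p=np.asarray(s["K"])@(np.asarray(s["R"])@np.asarray(X,float)+s["t"]); return p[:2]/p[2]
def blobs(mask,amin=8):
    n,l,st,c=cv2.connectedComponentsWithStats(mask.astype(np.uint8))
    return [(c[i],st[i],(l==i)) for i in range(1,n) if st[i][4]>=amin]
def hsv(s): return cv2.cvtColor(s["frame"],cv2.COLOR_BGR2HSV)
def rng(s,lo,hi): return cv2.inRange(hsv(s),np.array(lo),np.array(hi))>0
def red(s): return rng(s,(0,170,80),(4,255,255))|rng(s,(172,170,80),(180,255,255))
def blue(s): return rng(s,(105,110,40),(130,255,255))
def save(s,name,box=None):
    f=s["frame"]
    if box: x0,y0,x1,y1=box; f=f[y0:y1,x0:x1]
    k=min(800/f.shape[1],600/f.shape[0]); cv2.imwrite(f"pics/{name}.png",cv2.resize(f,None,fx=k,fy=k,interpolation=cv2.INTER_NEAREST))
E
python3 - <<'E'
from h import *
T=bot.snapshot("top");S=bot.snapshot("scene")
for n,s in(("top",T),("scene",S)):
    print(n,"C",(-np.asarray(s["R"]).T@s["t"]).round())
    for nm,m in(("red",red(s)),("blue",blue(s)),("wood",rng(s,(5,100,60),(16,220,220)))):
        for c,st,_ in blobs(m): print(nm,c.round(1),st)
save(T,"topc",(90,130,310,280));save(S,"scenec",(220,110,440,275))
E
```

```text
top C [ 440.   31. 1184.]
red [ 97.9 181.2] [ 94 178   8   8  44]
red [461.9 222.8] [456 193  15  59  83]
red [140.9 197.7] [138 195   7   6  33]
blue [53.3 75.1] [49 71 10  9 68]
blue [471.3 217. ] [460 185  52  64 625]
blue [243.4 206.4] [241 199   5  16  64]
blue [170.4 265.5] [168 263   6   6  14]
blue [161.2 272.7] [157 269   9   8  27]
blue [172.7 276.4] [165 268  15  19 110]
blue [160.9 279.3] [158 277   6   5  14]
wood [460.4  67.7] [ 409   26  103   84 3898]
wood [196.3  61.2] [ 170   31   48   51 1110]
wood [377.9 140.9] [375 134  10  12  36]
wood [146.1 199.8] [130 186  33  28 705]
wood [496.4 246.9] [482 245  30   5  38]
scene C [1183. -272.  691.]
red [388.4 137.5] [384 135   9   7  42]
red [388.6 144.2] [386 142   6   5  12]
red [348.6 152.1] [346 147   6  14  39]
red [386.9 149.7] [385 148   4   6   9]
red [ 20.1 273.8] [  9 242  20  53 115]
red [  3.6 296.3] [  0 294   8   5  15]
blue [305.1   9.4] [288   0  35  18 329]
blue [261.8  16.6] [251  13  22   8  72]
blue [215.4  22.7] [200  20  35   6 101]
blue [69.6 48.5] [   0   32  147   34 1658]
blue [296.1 143.3] [281 
[... 880 characters left out ...]
  9]
wood [94.3 26.9] [91 25  8  4 14]
wood [121.8  30.1] [111  26  23   9 120]
wood [201.4  27.8] [200  27   4   3   8]
wood [323.2  28.8] [318  26  11   8  16]
wood [80.7 36.4] [ 54  30  55  14 311]
wood [72.7 60.3] [   0   43  147   36 1591]
wood [375.6  54.8] [372  54   8   3  11]
wood [508.3 103.4] [507 100   4   8   9]
wood [504.5 112.5] [503 109   4   9  11]
wood [507.8 117.5] [505 116   7   5  17]
wood [498.8 125.9] [497 123   4   7   9]
wood [497.  132.2] [495 130   5   5  11]
wood [347.1 172.8] [328 155  35  38 774]
wood [397.6 289.3] [ 370  248   66   73 2498]
wood [137.7 301.4] [127 292  20  16 138]
wood [ 61.1 355.5] [ 20 332  86  52 380]
wood [ 19.5 369.1] [  0 359  37  25 107]
```

View pics/topc.png

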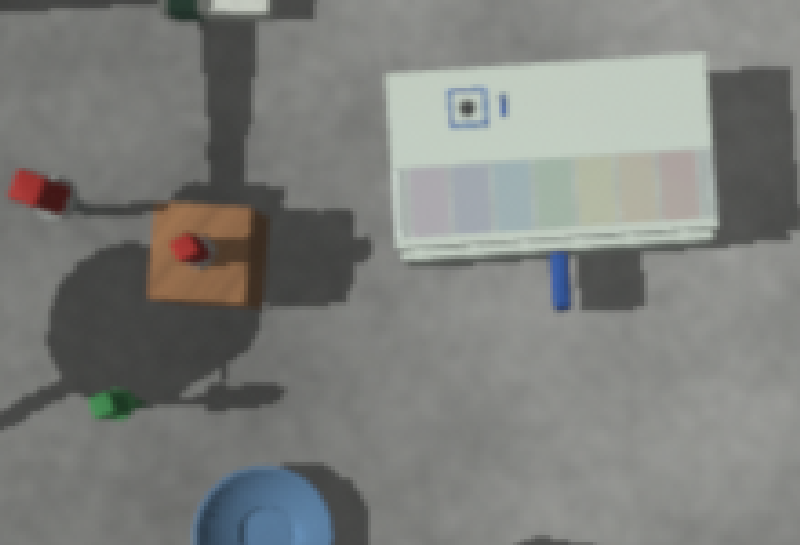

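View pics/scenec.png

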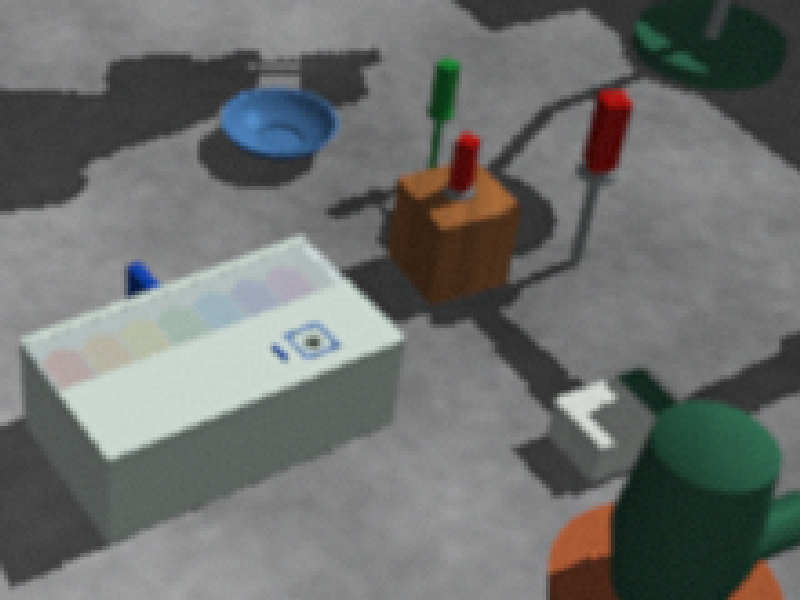

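The crops show the blue square at top-view native pixel (218.7,159.6) and the pin's handle top near (141,198). Both look-alikes stand within about 60-70 mm of the stand. I'll compute positions and the look-alikes' heights.

```bash
python3 - <<'E'
from h import *
T=bot.snapshot("top");S=bot.snapshot("scene")
h=lambda x,y:(90+x/3.636,130+y/3.636)
g=lambda x,y:(220+x/3.636,110+y/3.636)
print("hole top@72",onz(T,h(468,107.5),72),"tri",tri([(T,h(468,107.5)),(S,g(312,341))]))
print("pin tri(blob)",tri([(T,(140.9,197.7)),(S,(348.6,152.1))]))
print("pin topface@110",onz(T,h(183,249),110),"top tri",tri([(T,h(183,249)),(S,g(467,136))]))
for n,a in (("TL",(165,203)),("TR",(250,208)),("BR",(247,305)),("BL",(148,298))): print("stand",n,onz(T,h(*a),66)[:2].round(1))
print("bigred top",tri([(T,h(27,187)),(S,g(615,95))]).round(), "green top",tri([(T,h(106,404)),(S,g(447,64))]).round())
for n,a in (("TL",(387,73)),("TR",(707,52)),("BR",(717,227)),("BL",(399,248))): print("org",n,onz(T,h(*a),72)[:2].round(1))
print("pull top@60", onz(T,h(560,254),60)[:2],onz(T,h(562,308),60)[:2])
E
```

```text
hole top@72 [617.29779857 100.79598187  72.        ] tri [618.58567651 102.66723222  69.62371207]
pin tri(blob) [527.72239608 269.49899669  95.88396193]
pin topface@110 [524.18501228 266.38109502 110.        ] top tri [525.19257486 268.27923457 108.17394659]
stand TL [556.1 287.9]
stand TR [553.6 235.4]
stand BR [493.3 235.7]
stand BL [497.  296.7]
bigred top [558. 353. 136.] green top [433. 315.  97.]
org TL [638.4 151.5]
org TR [654.2 -48.1]
org BR [544.2 -54.7]
org BL [529.1 142. ]
pull top@60 [527.33068336  42.67169699] [493.5357479   41.05163055]
```

Everything agrees with the given sizes: stand side ≈60 mm, organizer 200×110 with yaw ≈4°, hole height ≈70. The tall look-alike's top is at (558,353,136) and the green one's at (433,315,97). I'll take wrist close-ups for accuracy and the handle's yaw.

```bash
cat >> h.py <<'E'
def down(a): c,s=np.cos(a),np.sin(a); return np.array([[c,s,0],[s,-c,0],[0,0,-1.0]])
E
python3 - <<'E'
from h import *
st=bot.state();W=bot.snapshot("wrist")
Rt=st["ee_rot"];C=-np.asarray(W["R"]).T@W["t"]
pc=Rt.T@(C-st["ee_pos"]);fw=Rt.T@np.asarray(W["R"])[2];print("cam in tool",pc,fw)
def look(tgt,a,z):
    R=down(a);c=R@pc;f=R@fw
    camz=z+c[2]; k=(tgt[2]-camz)/f[2]
    p=np.array(tgt)-k*f-c; return p,R
for i,(tgt,a,z) in enumerate([((525,267,90),np.radians(-10),230),((617.5,101,72),np.radians(4),200)]):
    p,R=look(tgt,a,z);print(p)
    bot.reach(p,R);bot.hold(0.2)
    s=bot.snapshot("wrist");np.savez(f"w{i+1}.npz",**s);save(s,f"w{i+1}");print(bot.state()["time"],bot.state()["ee_pos"])
E
```

```text
cam in tool [  -0.95055048  -70.41524385 -132.26893097] [4.65043375e-04 2.74320234e-01 9.61638286e-01]
[527.06593386 274.00073611 230.        ]
2.0917 [526.57203806 274.90445786 230.11620442]
[618.0555121  104.87816127 200.        ]
3.1417 [617.754242   106.38819476 200.42245631]
```

View pics/w1.png

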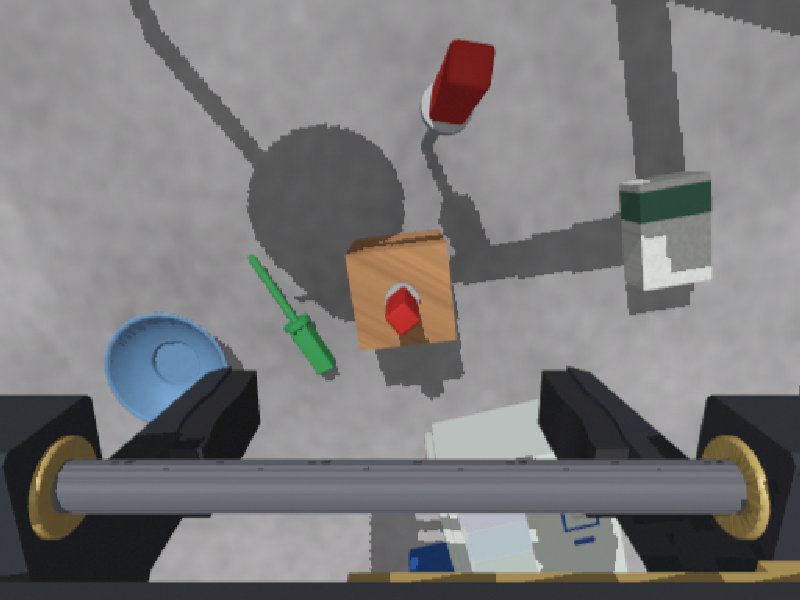

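View pics/w2.png

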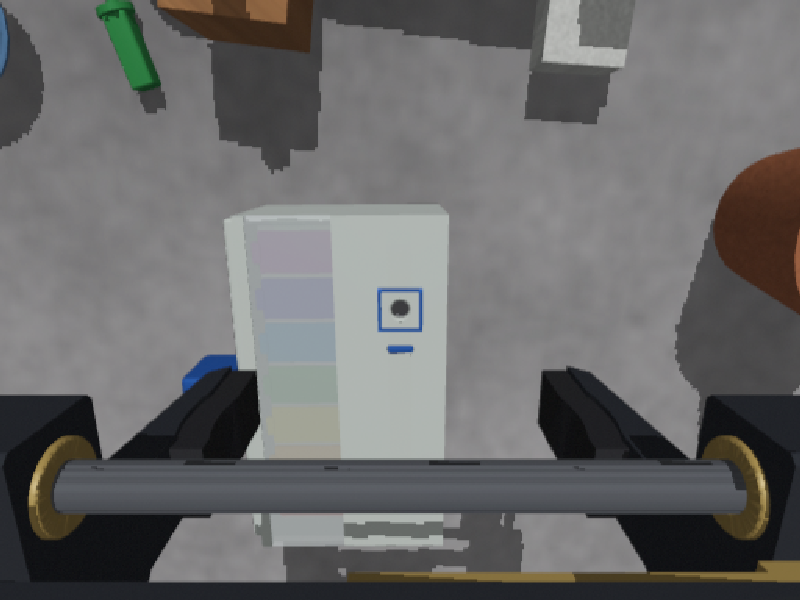

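The wrist views show the small pin with its handle turned about 45° in image 1, at (402,310), and the hole at (400,308) in image 2. The green look-alike now appears to lie down, so I'll check that with the fixed cameras.

```bash
python3 - <<'E'
from h import *
S=bot.snapshot("scene");save(S,"scene1",(220,80,440,245));T=bot.snapshot("top");save(T,"top1",(60,130,310,300))
print(bot.state()["wrist_force"])
E
```

```text
[-0.07641136  0.35907754 -0.4330616 ]
```

View pics/scene1.png

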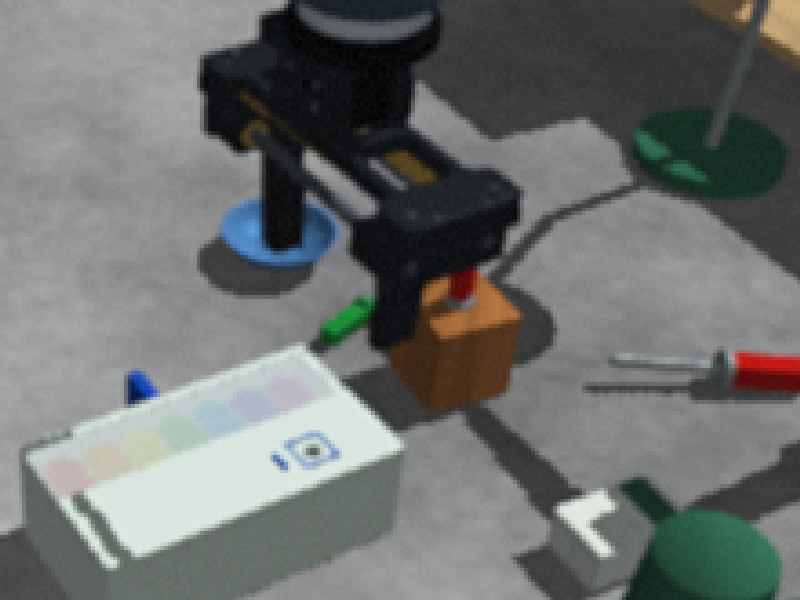

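View pics/top1.png

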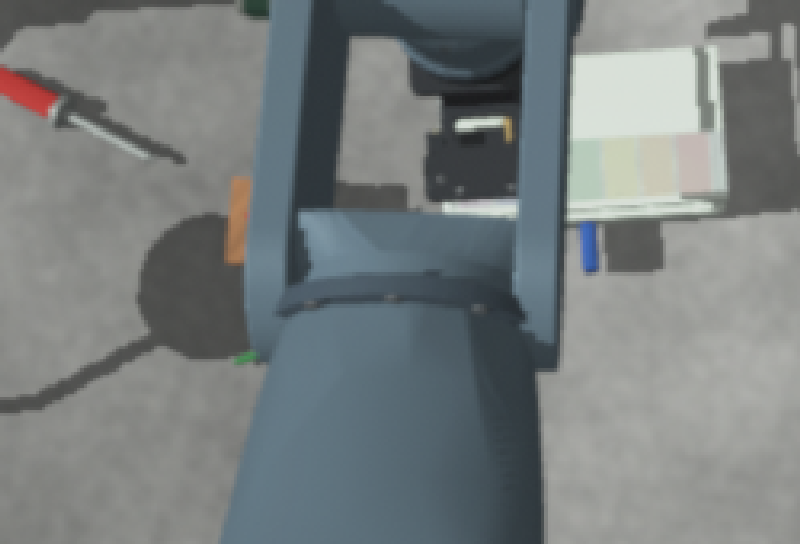

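Both free-standing look-alikes have toppled by themselves; the wrist force was about 0 and the arm was far above them. They now lie flat and clear of the stand. Next I'll get the pin's and hole's exact positions from the wrist images.

```bash
python3 - <<'E'
from h import *
L=lambda n:{k:v for k,v in np.load(n).items()}
a=L("w1.npz");b=L("w2.npz")
f=a["frame"][165:230,215:300]; cv2.imwrite("pics/w1c.png",cv2.resize(f,None,fx=9,fy=9,interpolation=cv2.INTER_NEAREST))
for c,st,m in blobs(red(a)): print("red",c,st)
# hole: dark blob inside blue square
bl=[x for x in blobs(blue(b)) if 180<x[1][1]<215]
for c,st,m in bl: print("blue",c,st)
g=cv2.cvtColor(b["frame"],cv2.COLOR_BGR2GRAY)
m=np.zeros_like(g,bool); m[188:208,245:267]=g[188:208,245:267]<110
for c,st,mm in blobs(m,4): print("dark",c,st,onz(b,c+0.0,72))
sq=max(bl,key=lambda x:x[1][2]*x[1][3]);x,y,w,h,_=sq[1];print("square ctr",onz(b,(x+(w-1)/2,y+(h-1)/2),72))
r=cv2.minAreaRect(np.argwhere(sq[2])[:,::-1].astype(np.float32));bp=cv2.boxPoints(r);P=np.array([onz(b,p,72) for p in bp]);print(P.round(1)); d=P[1]-P[0];print("yaw",np.degrees(np.arctan2(d[1],d[0])), P.mean(0))
for uv in ((225,213),(234,213),(447,213),(443,543)):
    print("corner",uv,onz(b,(uv[0]*.64,uv[1]*.64),72).round(1))
E
```

```text
red [294.76243455  51.43586387] [ 275   25   41   54 1528]
red [256.81555556 198.77555556] [247 184  21  30 450]
blue [255.32596685 199.41436464] [241 184  29  28 181]
dark [255.27659574 196.46808511] [250 192  12  10  94] [618.3450233  102.35546784  72.        ]
square ctr [618.18028473 101.44998025  72.        ]
[[605.9 112.1  72. ]
 [628.8 113.8  72. ]
 [630.8  90.5  72. ]
 [607.3  88.8  72. ]]
yaw 4.107305503809639 [618.1907062  101.31290595  72.        ]
corner (225, 213) [527.2 145.3  72. ]
corner (234, 213) [531.8 145.6  72. ]
corner (447, 213) [639.  153.3  72. ]
corner (443, 543) [656.2 -45.5  72. ]
```

View pics/w1c.png

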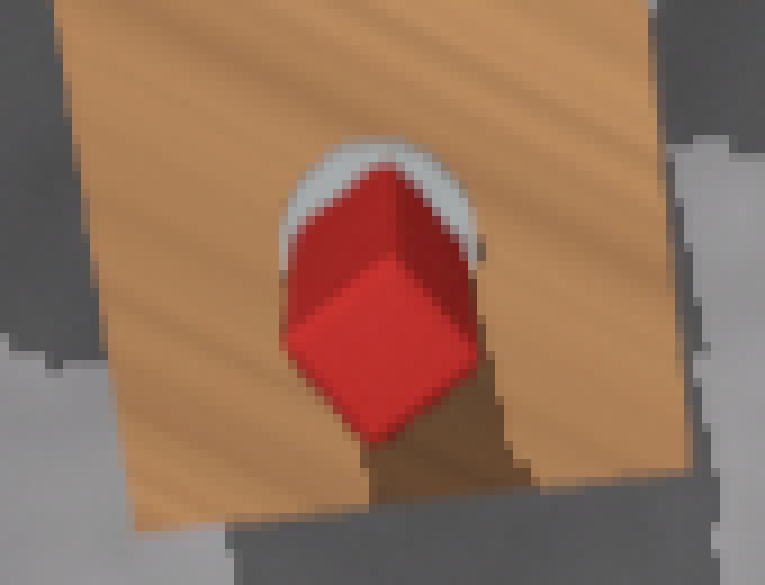

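The crop shows the handle's top face as a diamond with corners (392,252), (479,352), (375,441), (286,348). The collar spans x≈281-474 in the crop.

```bash
python3 - <<'E'
from h import *
a={k:v for k,v in np.load("w1.npz").items()}
q=lambda p:(215+(p[0]-4.5)/9+0.0,165+(p[1]-4.5)/9)
P=np.array([onz(a,q(p),110) for p in ((392,252),(479,352),(375,441),(286,348))])
print(P.round(1),P.mean(0))
for i in range(4):
    d=P[(i+1)%4]-P[i];print(np.hypot(*d[:2]).round(1),np.degrees(np.arctan2(d[1],d[0])).round(1))
print("collar ctr @70",onz(a,q((378,228)),70), "pin axis at 70 bottom edge (392,160)->", onz(a,q((392,160)),70))
# stand top corners, full image native
for p in ((346,253),(440,238),(457,340),(361,349)): print(onz(a,(p[0]*.64,p[1]*.64),66)[:2].round(1))
for A in (-100,-60,-40,30,50,120,140):pass
E
```

```text
[[529.4 275.9 110. ]
 [535.5 265.4 110. ]
 [524.8 258.7 110. ]
 [518.5 268.7 110. ]] [527.04223404 267.18632883 110.        ]
12.2 -59.7
12.6 -147.8
11.9 122.4
13.0 33.4
collar ctr @70 [526.9672887  267.96389172  70.        ] pin axis at 70 bottom edge (392,160)-> [529.59718006 274.79560381  70.        ]
[499.7 298.5]
[555.3 297.7]
[556.2 233.8]
[496.9 238.2]
```

Pin axis ≈ (527,267.3), matching the stand centre of (527,267). The handle's yaw is 32°/−58°, so I'll grip with the jaws along −58°, which keeps the gripper body away from the cactus.

```bash
cat >> h.py <<'E'
def goto(p,R,v=150,tol=0.35,n=3):
    """line to p, correcting for steady tracking error"""
    p=np.array(p,float);cmd=p.copy()
    for i in range(n):
        bot.servo_line(cmd,R,v=v if i==0 else 20);bot.hold(0.15)
        e=p-bot.state()["ee_pos"]
        if np.linalg.norm(e)<tol:break
        cmd+=e
    return cmd,e
E
python3 - <<'E'
from h import *
T=bot.state()
R=down(np.radians(-58))
bot.set_gripper(0.5)
bot.reach([527,267.2,150],R)
cmd,e=goto([527,267.2,120],R)
print(cmd,e,bot.state()["time"])
S=bot.snapshot("scene");save(S,"g0",(250,60,440,203))
cmd,e=goto([527,267.2,91],R,v=80);print(cmd,e)
S=bot.snapshot("scene");save(S,"g1",(250,60,440,203))
st=bot.state();print(st["time"],st["wrist_force"],st["ee_pos"],st["finger_gap"])
E
```

```text
[526.96130501 267.12336034 119.81783109] [0.05521772 0.09392791 0.21076006] 6.5667
[526.91131101 267.18435764  90.82500938] [0.11375294 0.00841679 0.1934201 ]
8.125 [-0.72561535 -0.43332225 -0.85668695] [526.89712637 267.18752753  90.80402415] 0.4986347961657784
```

View pics/g1.png

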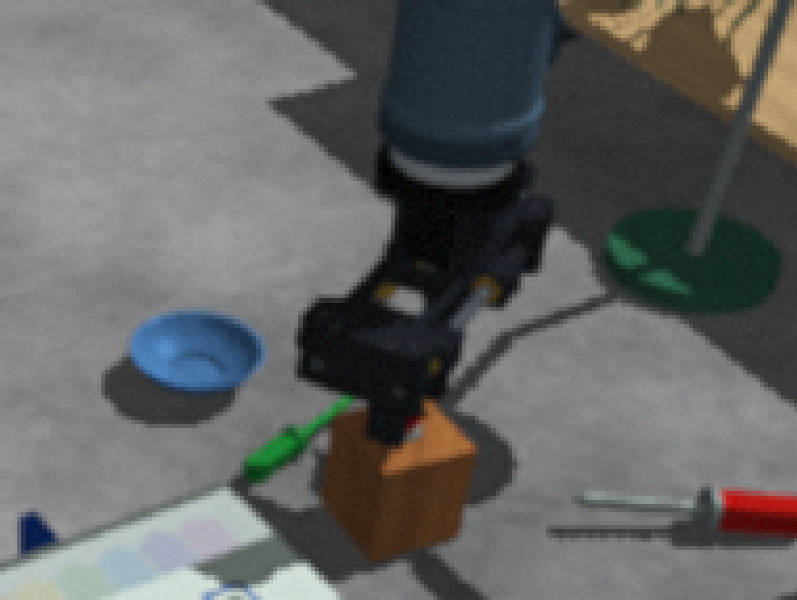

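The fingers straddle the red handle at (413,428), above the block. I'll close and lift.

```bash
python3 - <<'E'
from h import *
R=down(np.radians(-58))
bot.set_gripper(0.0);bot.hold(0.2)
st=bot.state();print(st["finger_gap"]*88,st["ee_pos"],st["wrist_force"]);np.save("grasp.npy",st["ee_pos"])
bot.servo_line(st["ee_pos"]+[0,0,66],R,v=80);bot.hold(0.2)
st=bot.state();print(st["time"],st["finger_gap"]*88,st["ee_pos"],st["wrist_force"])
bot.reach([618.2,101.7,175],R);cmd,e=goto([618.2,101.7,172],R);print(cmd,e)
S=bot.snapshot("scene");save(S,"l1",(220,80,420,230));W=bot.snapshot("wrist");save(W,"l1w")
st=bot.state();print(st["time"],st["finger_gap"]*88,st["ee_pos"],st["wrist_force"])
z=172-91+90-80 
print("tip z",z,"proj tip",((proj(S,[618.2,101.7,z])-[220,80])*4).round(),"hole",((proj(S,[618.2,101.7,72])-[220,80])*4).round())
E
```

```text
13.601726512014547 [526.90562097 267.18134881  90.80533521] [-0.06134837  0.75497165 -0.15837924]
10.0583 13.691818476935655 [526.54064754 267.06270181 156.12208304] [ 0.55478074 -0.01460937  0.2317092 ]
[618.19391389 101.75137621 171.9879714 ] [ 0.02241007 -0.04810578  0.05228437]
12.1417 13.475164841253006 [618.20101972 101.75257636 171.99795819] [-0.42277671 -0.27695309  0.09818381]
tip z 91 proj tip [341. 466.] hole [338. 492.]
```

View pics/l1.png

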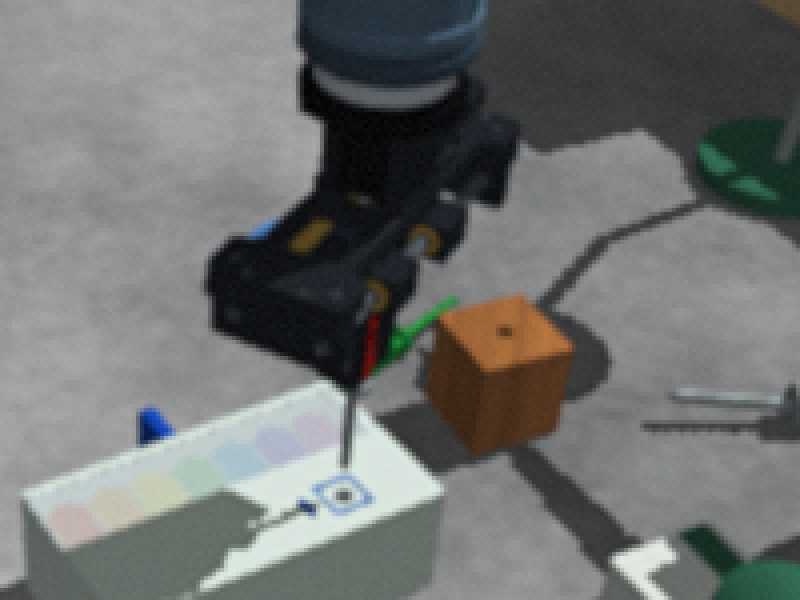

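View pics/l1w.png

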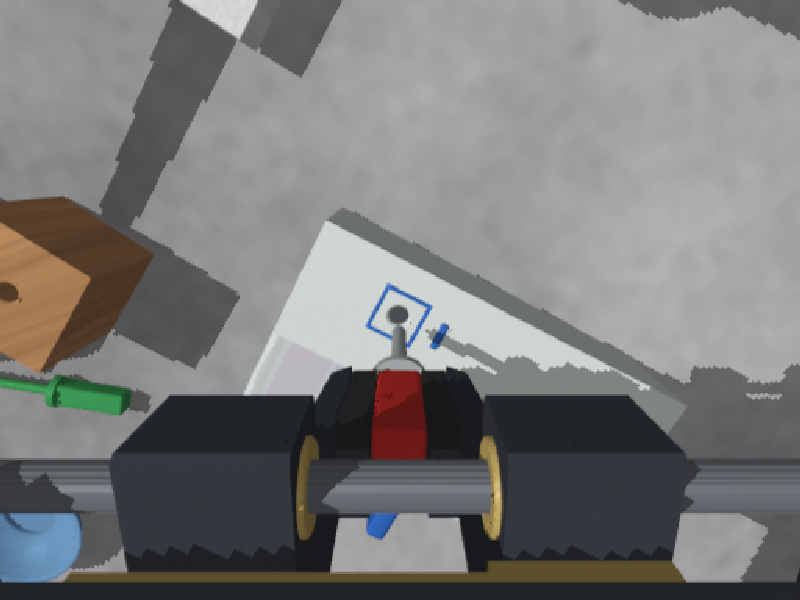

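The pin is held upright with its tip just above the hole: scene crop tip at (345,467), hole at (344,495). I'll check the tip against the hole in a finer wrist crop.

```bash
python3 - <<'E'
from h import *
W=bot.snapshot("wrist");np.savez("w3.npz",**W)
f=W["frame"][175:240,220:290]; cv2.imwrite("pics/w3c.png",cv2.resize(f,None,fx=9,fy=9,interpolation=cv2.INTER_NEAREST))
q=lambda p:((np.array(p)-[220,175])*9+4.5).round()
e=bot.state()["ee_pos"]
print("pred tip",q(proj(W,[e[0],e[1],e[2]-81])),"pred hole",q(proj(W,[618.2,101.7,72])))
for u in [(618.2,101.7)]:pass
bl=[x for x in blobs(blue(W),20) if 220<x[0][0]<290 and 175<x[0][1]<230]
for c,st,m in bl:
    r=cv2.minAreaRect(np.argwhere(m)[:,::-1].astype(np.float32));print(q(r[0]),r[1],onz(W,r[0],72))
E
```

```text
pred tip [308. 315.] pred hole [309. 244.]
[314. 245.] (31.75216293334961, 30.410520553588867) [618.34051196 101.32235362  72.        ]
[549. 362.] (4.713319778442383, 17.116792678833008) [620.07577873  79.31074896  72.        ]
```

View pics/w3c.png

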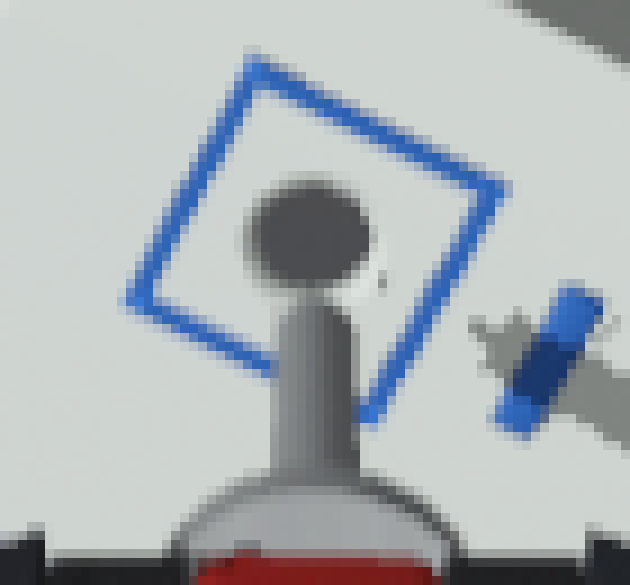

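Tip and hole both lie within about 0.6 mm of the prediction, so I'll descend straight into the mouth and then feel for the pad.

```bash
cat > desc.py <<'E'
from h import *
R=down(np.radians(-58))
Z0=bot.state()
def fz(n=4):
    a=[]
    for _ in range(n): bot.hold(0.02);a.append(bot.state()["wrist_force"])
    return np.mean(a,0)
x,y=618.3,101.7
f0=fz(6);print("base",f0)
stop=None
for z in (160,154,150,146,142):
    bot.servo_line([x,y,z],R,v=40);f=fz(2)-f0
    print(z,bot.state()["ee_pos"].round(2),f.round(2))
    if np.linalg.norm(f)>3: stop=z;break
print("t",bot.state()["time"])
E
python3 desc.py
```

```text
base [-0.32409867 -0.42456536 -0.52776485]
160 [618.18 101.7  159.7 ] [-0.05  0.5   0.75]
154 [618.14 101.69 153.75] [ 0.75 -0.02 -0.19]
150 [618.12 101.7  149.75] [-0.33  0.6  -0.59]
146 [618.12 101.69 145.74] [0.5  0.23 0.39]
142 [618.12 101.72 141.7 ] [0.11 0.1  0.15]
t 13.9583
```

```bash
cat > feel.py <<'E'
from h import *
R=down(np.radians(-58))
def fz(n=3):
    a=[]
    for _ in range(n): bot.hold(0.015);a.append(bot.state()["wrist_force"])
    return np.mean(a,0)
x,y=618.3,101.7
f0=fz(8);z=142.0
for i in range(32):
    z-=0.7
    bot.servo_line([x,y,z],R,v=15);f=fz()-f0
    if abs(f[2])>1.2 or np.linalg.norm(f[:2])>1.5: f=fz(6)-f0; print(round(z,2),bot.state()["ee_pos"].round(2),f.round(2))
    if abs(f[2])>2 or np.linalg.norm(f[:2])>3: break
np.savez("feel.npz",f0=f0,z=z)
print("z",z,"t",bot.state()["time"])
E
python3 feel.py
```

```text
137.8 [618.45 101.71 138.02] [-0.75  0.06  1.99]
137.1 [618.56 101.72 137.5 ] [-0.73  0.51  4.86]
z 137.10000000000008 t 16.3917
```

First touch came at TCP z≈138, 14.6 mm below the mouth, which is inside the 13–32 mm range. Force is 4.9 N. I'll press about 6 mm in small force-capped steps.

```bash
cat > press.py <<'E'
from h import *
R=down(np.radians(-58))
def fz(n=3):
    a=[]
    for _ in range(n): bot.hold(0.015);a.append(bot.state()["wrist_force"])
    return np.mean(a,0)
d=np.load("feel.npz");f0=d["f0"];z=float(d["z"]);x,y=618.1,101.7
for i in range(14):
    z-=0.6
    bot.servo_line([x,y,z],R,v=12);f=fz()-f0;e=bot.state()["ee_pos"]
    print(round(z,2),e.round(2),f.round(2))
    if np.linalg.norm(f)>8.5 or e[2]<131.8: break
np.savez("press.npz",f0=f0,z=z)
S=bot.snapshot("scene");save(S,"p1",(220,120,420,270));T=bot.snapshot("top");save(T,"p1t",(90,130,310,280))
print("z",z,"t",bot.state()["time"])
E
python3 press.py
```

```text
136.5 [618.41 101.73 136.83] [-0.52  1.02  5.44]
135.9 [618.36 101.73 136.16] [0.3  0.86 5.33]
135.3 [618.37 101.72 135.56] [-0.13  0.45  5.68]
134.7 [618.38 101.71 134.98] [-0.58  0.59  5.62]
134.1 [618.37 101.72 134.37] [0.04 0.75 5.28]
133.5 [618.43 101.72 133.85] [-0.36  0.69  6.22]
132.9 [618.39 101.71 133.16] [0.08 0.25 5.76]
132.3 [618.41 101.7  132.59] [-0.62  0.4   5.75]
131.7 [618.42 101.7  132.02] [-0.26  0.81  6.49]
131.1 [618.46 101.72 131.46] [-0.04  0.45  5.95]
z 131.10000000000014 t 19.4917
```

View pics/p1.png

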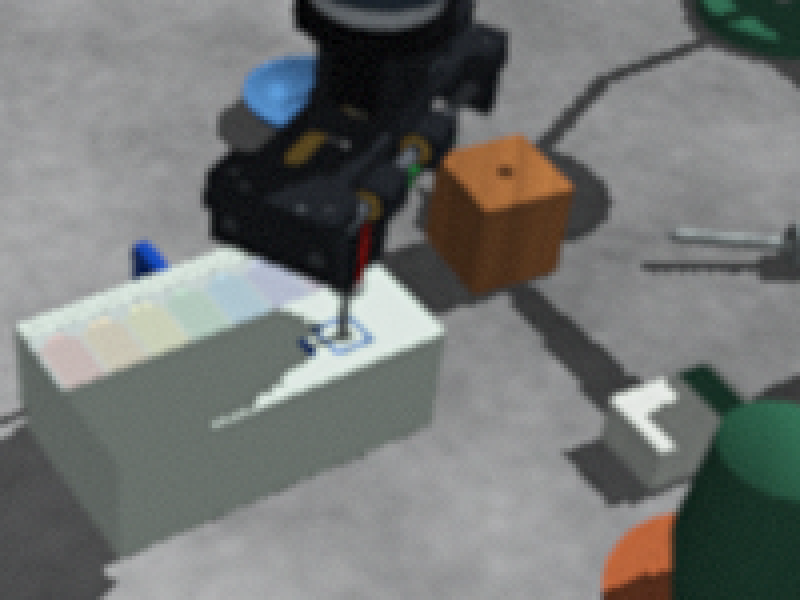

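View pics/p1t.png

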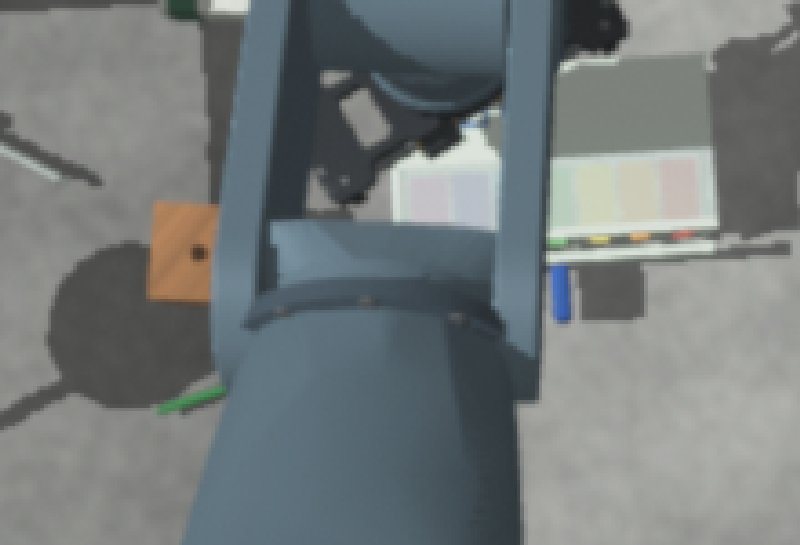

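The catch was pressed 6.2 mm at about 6 N. The tray has started to creep: the pull tip in the top crop moved from y≈308 to ≈321, about 7 mm. I'll hold.

```bash
python3 - <<'E'
from h import *
f0=np.load("press.npz")["f0"]
for _ in range(3):
    bot.hold(0.9)
    T=bot.snapshot("top");b=[x for x in blobs(blue(T)) if 225<x[0][0]<262 and 190<x[0][1]<230]
    tip=max(x[1][1]+x[1][3] for x in b); m=b[0][1]
    xs=onz(T,(m[0]+m[2]/2,tip-.5),60)
    st=bot.state();print(st["time"],m,xs.round(1),st["ee_pos"].round(2),(st["wrist_force"]-f0).round(1))
save(T,"p2t",(90,130,310,280))
E
```

```text
20.4417 [242 205   5  16  65] [480.4  41.1  60. ] [618.46 101.7  131.49] [-0.1  0.8  6.3]
21.3917 [241 207   6  16  64] [475.9  42.1  60. ] [618.47 101.73 131.5 ] [-1.1  0.8  7.2]
22.3417 [242 209   5  15  64] [473.6  41.   60. ] [618.47 101.7  131.5 ] [-1. -0.  6.]
```

View pics/p2t.png

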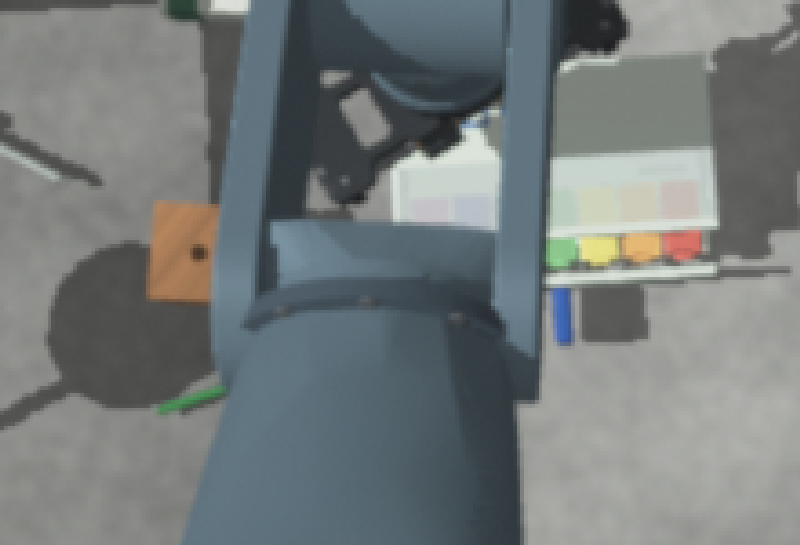

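The tray is out about 20 mm (9 px × 2.27 mm), past the 12 mm needed. I'll withdraw the pin and return above the stand.

```bash
python3 - <<'E'
from h import *
R=down(np.radians(-58));g=np.load("grasp.npy")
bot.servo_line([618.2,101.7,145],R,v=40);bot.servo_line([618.2,101.7,175],R,v=80)
bot.reach([g[0],g[1],172],R)
cmd,e=goto([g[0],g[1],166],R);print(cmd,e,bot.state()["time"],bot.state()["wrist_force"])
W=bot.snapshot("wrist");np.savez("w4.npz",**W);save(W,"w4")
f=W["frame"][175:240,220:290]; cv2.imwrite("pics/w4c.png",cv2.resize(f,None,fx=9,fy=9,interpolation=cv2.INTER_NEAREST))
q=lambda p:((np.array(p)-[220,175])*9+4.5).round()
e=bot.state()["ee_pos"]
print("pred tip",q(proj(W,[e[0],e[1],e[2]-80.8])),"pred hole",q(proj(W,[g[0],g[1],66])))
S=bot.snapshot("scene");save(S,"s4",(270,80,420,192))
E
```

```text
[526.92115698 267.12196712 165.9403148 ] [0.01719083 0.03494747 0.05921831] 25.35 [ 0.41579901  1.0717904  -0.61312461]
pred tip [308. 316.] pred hole [308. 244.]
```

View pics/w4c.png

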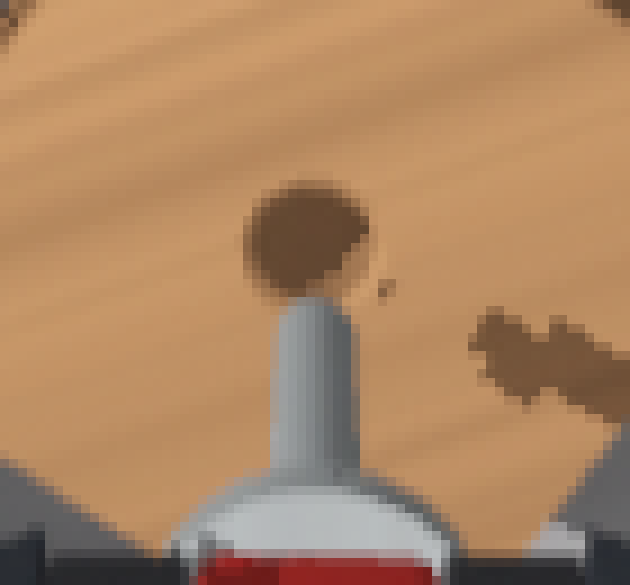

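View pics/s4.png

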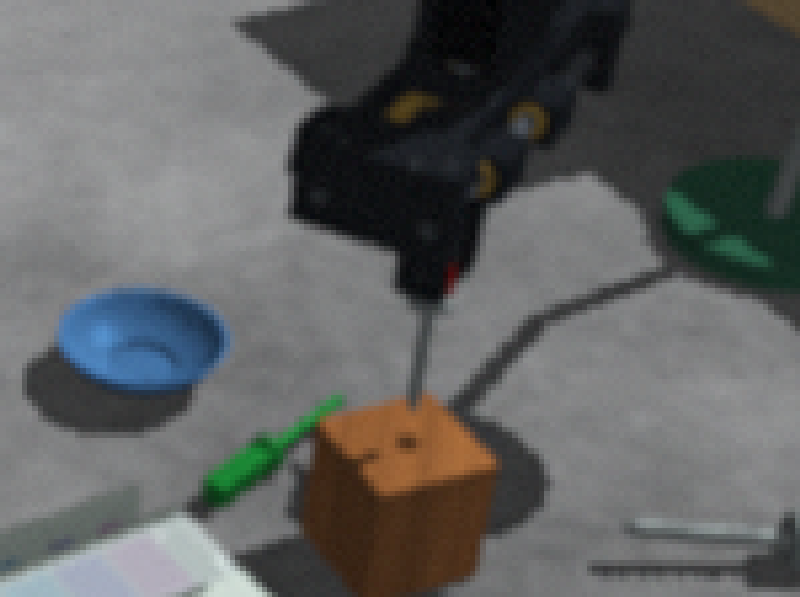

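The tip is at (315,300) and the stand hole at (308,240), the same geometry that fitted before. I'll descend with a force check.

```bash
python3 - <<'E'
from h import *
R=down(np.radians(-58));g=np.load("grasp.npy")
def fz(n=3):
    a=[]
    for _ in range(n): bot.hold(0.015);a.append(bot.state()["wrist_force"])
    return np.mean(a,0)
f0=fz(8);x,y=g[0]+.1,g[1]
for z in list(range(154,94,-6))+[94,93,92.3,91.7,91.2,90.8,90.4,90.0]:
    bot.servo_line([x,y,z],R,v=70 if z>94 else 15);f=fz()-f0
    if np.linalg.norm(f)>1.8 or z<95: print(z,bot.state()["ee_pos"].round(2),f.round(2))
    if np.linalg.norm(f)>4: break
print("t",bot.state()["time"])
E
```

```text
94 [527.01 267.2   93.98] [ 0.75 -0.18 -0.22]
93 [526.98 267.16  92.97] [-0.02 -0.57  0.01]
92.3 [527.   267.17  92.28] [ 0.46  0.09 -0.28]
91.7 [526.98 267.18  91.66] [ 0.21 -0.29  0.01]
91.2 [527.   267.18  91.2 ] [-0.34 -0.7  -0.12]
90.8 [527.03 267.19  90.82] [-0.18 -0.2   0.06]
90.4 [527.11 267.21  90.81] [-2.15 -1.    5.5 ]
t 31.05
```

The pin seats at exactly the original height (90.81). I'll release, retreat and look.

```bash
python3 - <<'E'
from h import *
R=down(np.radians(-58));g=np.load("grasp.npy")
bot.servo_line([g[0]+.1,g[1],91],R,v=20)
bot.set_gripper(0.45);bot.hold(0.1)
bot.servo_line([527,267.2,180],R,v=120)
S=bot.snapshot("scene");save(S,"r1",(270,80,420,192));W=bot.snapshot("wrist");save(W,"r1w");print(bot.state()["time"])
E
```

```text
32.95
```

View pics/r1.png

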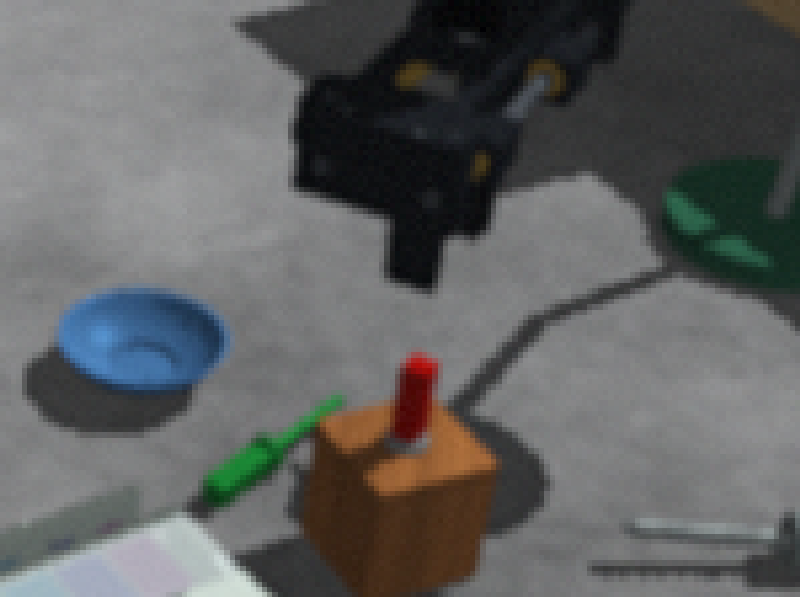

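View pics/r1w.png

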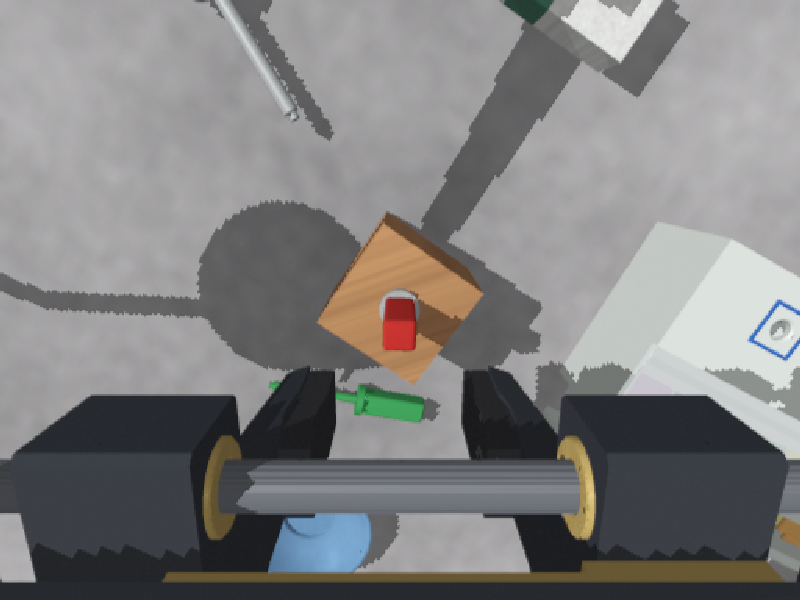

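The pin stands upright with its collar on the block: scene crop handle at (415,395), wrist (400,325). Now I'll look at the pull with the jaws already turned.

```bash
python3 - <<'E'
from h import *
R=down(np.radians(4.1-90))
pc=np.array([-0.95,-70.4,-132.3]);fw=np.array([0,.2743,.9616])
c=R@pc;f=R@fw;z=190;tgt=np.array([490,42,60.]);k=(tgt[2]-z-c[2])/f[2];p=tgt-k*f-c;p[2]=z
print(p);bot.reach(p,R);bot.hold(.2)
W=bot.snapshot("wrist");np.savez("w5.npz",**W);save(W,"w5")
for c_,st,m in blobs(blue(W),60):
    r=cv2.minAreaRect(np.argwhere(m)[:,::-1].astype(np.float32));print(c_,st,onz(W,c_,60).round(1))
print(bot.state()["time"],"pred",proj(W,[490,42,60])/.64)
T=bot.snapshot("top");b=[x for x in blobs(blue(T)) if 225<x[0][0]<262 and 190<x[0][1]<240]
for x in b: print(x[0],x[1])
E
```

```text
[494.47866256  41.36859703 190.        ]
[181.86721992  21.68049793] [163   0  37  36 241] [617.9 103.7  60. ]
[213.19642857  16.71428571] [211   6   6  22 112] [622.8  81.2  60. ]
[254.67877629 195.41491396] [248 177  14  39 523] [491.4  41.4  60. ]
34.1083 pred [396.70233679 307.85756671]
```

View pics/w5.png

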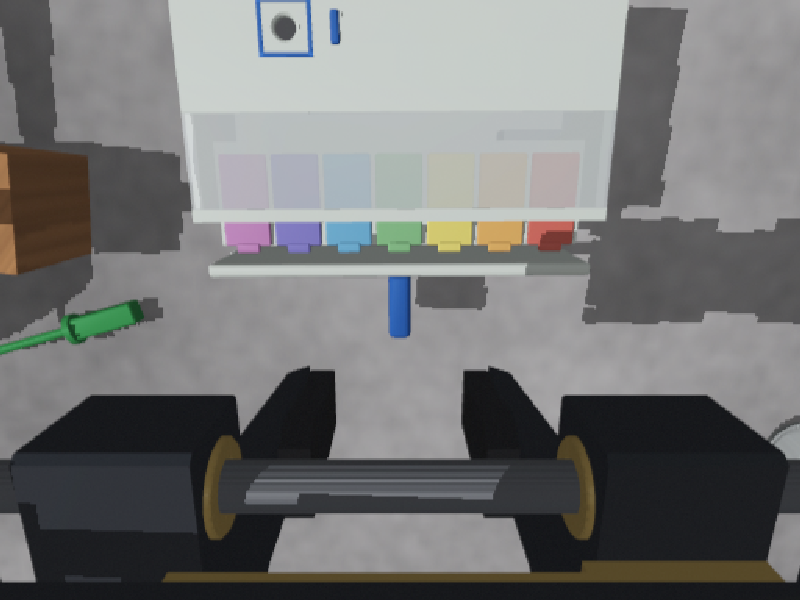

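The pull's top is centred at (399,307) → (491,41.4), with the tray about 20 mm out. The jaws are aligned across the fin, so I'll descend, grip and draw.

```bash
python3 - <<'E'
from h import *
R=down(np.radians(4.1-90));u=np.array([np.cos(np.radians(4.1)),np.sin(np.radians(4.1)),0])
bot.servo_line([489,41.5,110],R,v=150)
cmd,e=goto([489,41.5,41],R,v=90);print(e,bot.state()["wrist_force"])
bot.set_gripper(0.0);bot.hold(.15)
st=bot.state();print(st["time"],st["finger_gap"]*88,st["ee_pos"],st["wrist_force"])
p0=st["ee_pos"];f0=st["wrist_force"]
for d in (10,20,30,38,44,46,47,48,49,50,51,52,53):
    bot.servo_line(p0-u*d,R,v=40 if d<45 else 15)
    fs=[]
    for _ in range(3): bot.hold(.015);fs.append(bot.state()["wrist_force"])
    f=np.mean(fs,0)-f0; print(d,((p0-bot.state()["ee_pos"])@u).round(2),f.round(1))
    if np.linalg.norm(f)>6: break
print(bot.state()["time"],bot.state()["finger_gap"]*88)
T=bot.snapshot("top");save(T,"d1t",(90,130,310,280));S=bot.snapshot("scene");save(S,"d1")
E
```

```text
[ 0.0614204  -0.0265303   0.09681579] [ 0.1435949  -0.62369993 -0.04364755]
37.3917 11.888422524927401 [488.87245463  41.71345886  40.92443697] [-0.72112289  2.62755304  0.77076639]
10 10.37 [ 0.4 -1.1 -0.9]
20 20.29 [-0.3 -2.6 -0.3]
30 30.23 [ 0.3 -4.  -1.4]
38 38.23 [ 0.5 -5.7 -1.3]
44 44.19 [ 0.6 -7.3 -1.7]
39.4917 11.813606576045354
```

View pics/d1.png

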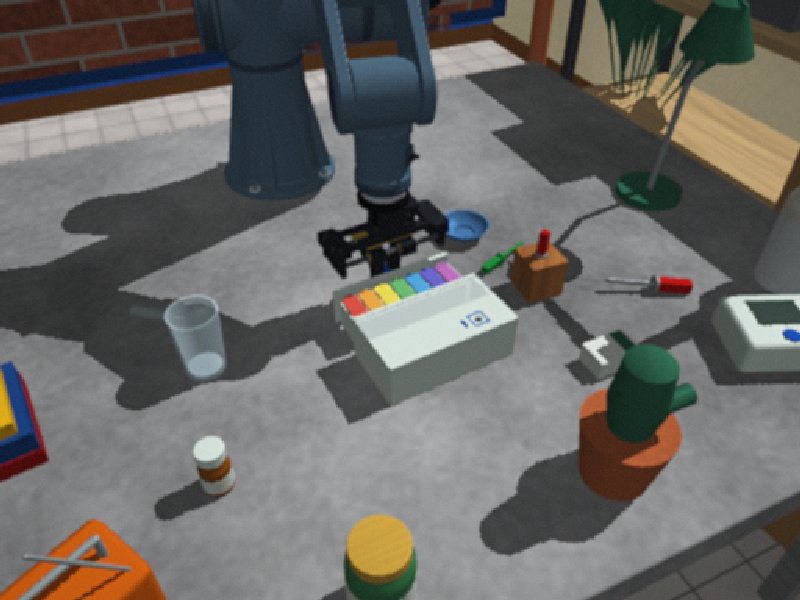

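The tray is drawn to about 64 mm. The stop came from a sideways force of −7 N in y from a slight yaw mismatch, not from the end stop. I'll shift y a little and go on along −x.

```bash
python3 - <<'E'
from h import *
R=down(np.radians(4.1-90));u=np.array([np.cos(np.radians(4.1)),np.sin(np.radians(4.1)),0])
st=bot.state();p0=st["ee_pos"]+[0,-0.7,0]
def fm():
    fs=[]
    for _ in range(4): bot.hold(.015);fs.append(bot.state()["wrist_force"])
    return np.mean(fs,0)
f0=fm()
for d in (1,2,3,4,5,6,7):
    bot.servo_line(p0-u*d,R,v=15);f=fm();print(d,((p0-bot.state()["ee_pos"])@u).round(2),f.round(1))
    if (f)@u>4: break
bot.set_gripper(0.45);bot.hold(.2)
p=bot.state()["ee_pos"];bot.servo_line(p+[0,0,110],R,v=150)
q=bot.state()["ee_pos"]; bot.servo_line(q+[-20,-60,30],R,v=150); bot.hold(.3)
T=bot.snapshot("top");save(T,"e1t",(60,100,340,310));S=bot.snapshot("scene");save(S,"e1")
for x in blobs(blue(T)): 
    if 225<x[0][0]<262: print(x[0],x[1],onz(T,(x[1][0]+x[1][2]/2,x[1][1]+x[1][3]-.5),60).round(1))
print(bot.state()["time"],bot.state()["wrist_force"])
E
```

```text
1 1.11 [-0.2  2.2  0.2]
2 2.22 [0.1 4.9 0.7]
3 3.17 [-0.8  5.5  1.1]
4 3.87 [ 0.8  5.6 -0.5]
5 3.93 [ 5.4  7.5 -5.8]
[244.16666667 232.        ] [243 230   3   6  12] [446.5  40.7  60. ]
43.925 [-0.0509788   0.93595651  0.50909564]
```

View pics/e1t.png

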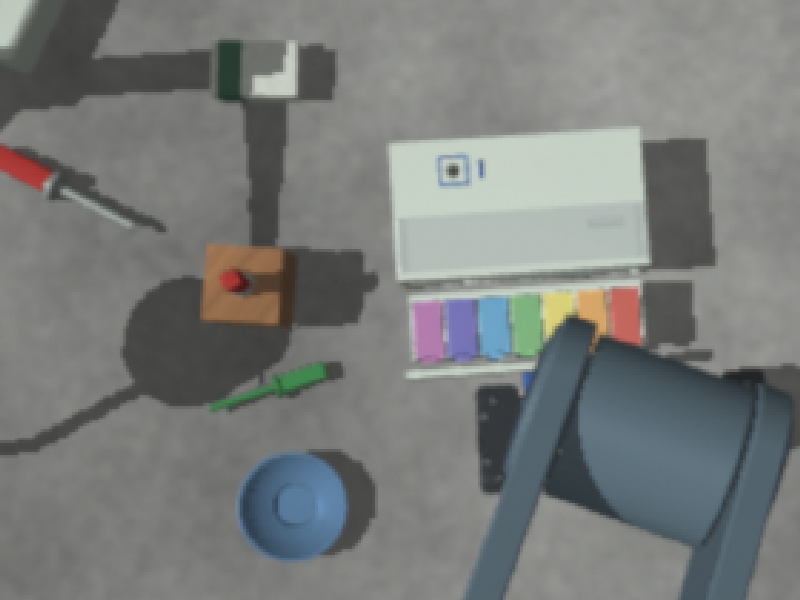

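View pics/e1.png

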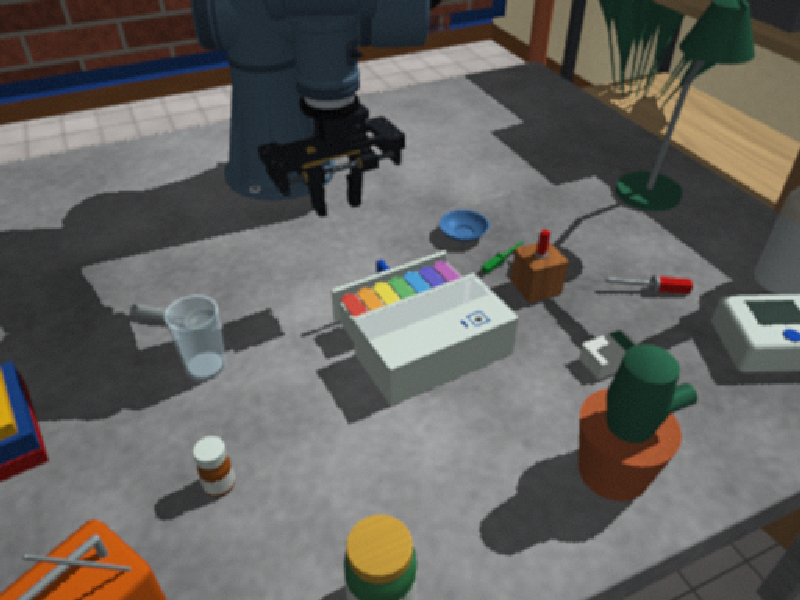

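The tray is at its end stop: the x force rose after a further 3.9 mm, and the front moved about 30 px ≈ 68 mm in the top view. The pin stands in its stand, the gripper is clear, and the bystanders sit where they were. I'll hand the job in.

```bash
python3 - <<'E'
from h import *
bot.job_done();print(bot.state()["time"])
E
```

```text
the job is handed in; nothing more can be done
the job is handed in; nothing more can be done
```

The job is done and handed in at about 44 s, within the 64 s limit. No verdict is reported.

- **Catch:** I took the small red pin and felt the pad 14.6 mm below the mouth. I pressed it about 6.2 mm at 6–7 N, below the 12 N limit, and held it until the tray had crept out about 20 mm.
- **Pin:** It went back into its stand and seated at exactly its original height. The later pictures show it upright with its collar on the block and nothing touching it.
- **Tray:** I drew it to its end stop, about 68–70 mm out from the top view and the arm's travel, then let go and backed away. The wrist force was about 1 N, which is within its noise.
- **Bystanders:** The tumbler, vial, dish and carton look unmoved. The teaspoon was only partly visible in the last pictures, and I checked all of these by eye.

Two things did not go as expected:

- **Look-alikes:** The two standing look-alike pins (tall red, green) toppled within the first few seconds. The arm was well above them and the wrist force was near zero. They lie on the sill and I left them there.
- **Sideways force:** My drawing direction was slightly off in yaw, which put up to about 7 N sideways on the pull. It did no visible harm.

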